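# Uncap the marker, then hold the drawing board at 30 degrees

### The arm

A 6-joint arm with a two-finger parallel gripper is mounted at the origin on the work surface. World frame = base frame: x ahead of the robot, y to its left, z up, the work surface at z = 0. Lengths are in m, angles in rad, forces in N, time in s.
With the tool pointing down it reaches from about 0.375 to 0.9 m from the base axis. Payload 3.1 kg.
Tool frame: the origin (TCP) lies midway between the tips of the shut fingers; the grasp point (between the pads) lies 19 mm behind it; x points along the fingers, y is the direction in which the jaws open and shut, and the axes are right-handed (so a half turn about x gives the same grasp; the last joint's range is limited). The gripper opens to 87 mm and grips with 3 to 60 N. Pads are 19 mm wide; open, the fingers measure 117 mm over their backs; the gripper's body (75 mm by 190 mm) begins 51 mm behind the grasp point.
Start: joints at [1.139, 0.527, 1.433, -0, 1.181, -0.178], TCP at [0.157, 0.605, 0.223] pointing down, gripper open.
Joint ranges: [-3.08, 3.08], [-0.75, 2.2], [0.22, 2.44], [-1.43, 4.57], [0, 2.65], [-2.85, 2.85]. Speed limits (rad/s): [2.79, 2.79, 3.14, 3.14, 3.14, 3.14].

### API

Orientations are given as a unit quaternion [x, y, z, w].
In Python, from rig import get_obs, imaging, robot gives the robot as it stands.
- The arm moves only by the shell command python3 -m inch 'ROWS' [FORCE]. ROWS is JSON, a list of rows, each a list of 3 entries, a list of its own where there are three numbers: the finger opening in mm, from 0 to 87, then the shift along the tool's x, y, z in mm, then the turn, a rotation vector about the tool's x, y, z in degrees. In form: [[grip, [dx, dy, dz], [wx, wy, wz]], ...]. A call has 1 to 12 rows; each row shifts and turns the pose as measured when the row begins, along the tool's axes as they then stand; what a row does not reach is not made up. A row lasts 1/8 s, in which the tool goes at most 62.5 mm and 10.7 degrees, less where a joint would pass 70% of its speed; a pose out of reach is approached as far as the arm can. A call with a gripper value outside its range is refused whole. The fingers move at their own pace and stop on an object; FORCE is the grip in N (left out, the last holds). Time passes only in rows, so rows that do not move let the fingers close. It gives the time, the measured TCP pose, the force and the opening at its end, in the units of the state.
- get_obs(): the state, without advancing time (a new reading comes with each control period).
- imaging.camera(name): name is "scene" or "side" or "wrist"; returns the picture (480x640x3 uint8, red, green, blue); there is no depth.
- imaging.camera_params(name): a dict with "camera_matrix" (3x3 intrinsics, pixels), "xyz" and "rotation" of the camera in the world. Camera axes: x right, y down, z forward; pixel columns grow to the right and rows downward; lengths in m; the calibration is good to about 2 mm. The wrist camera is an equidistant fisheye: a pixel r from the principal point sees the ray r / f radians off the axis. A picture is of the moment at which its call begins: read the wrist's pose just before it. camera_params takes no time and is no camera call; for the wrist camera it gives the pose at the moment of the call.
- robot.hand_in(): hands the job in, once; it reports no verdict.
Trained networks look in the newest picture that a camera, given by its name, has taken for a name from the list of things; names that differ only in an ending like _2 or _b are one class to them, and where a whole thing is asked for, a point or a joint stands for the part that bears it (a point fixed in the world has none). Each returns a list of dicts, best first, with "confidence" (0 to 1); they miss things now and then, are a little off and sometimes report something else, mostly with a low value. They report only what shows in the picture. A call takes as long as a camera call. They do not tell look-alikes from the thing itself.
- imaging.cut_out(camera, target): "pixels" (480x640 bool, what is visible of it) and "box" ([centre column, centre row, width, height] in pixels, round what is visible of it).
- imaging.tip_of(camera, target): "pixel" ([column, row] in pixels: a listed point, or the origin of a listed thing).
The state is a dict: "time": time; "q": joint angles; "joint_velocities": joint speeds; "joint_torque": joint torques, N m; "position": TCP position; "tool_rot": TCP orientation; "ft_force": force on the tool from outside, world axes, zero at the start; "moment": the same for the moment, N m; "grip_width": finger opening in m.
Only numpy, scipy, OpenCV 4.12 (cv2) and the standard library are available. Lean on these libraries where they do the work, as an engineer would, in place of code of your own. Each camera call takes 0.05 s, during which the arm holds its last target. There are 200 camera calls.

### The job

I am about to draw on the card taped to the tilting drawing board. First lift the cap off the tall marker that stands in the wooden pen block and stand it open end down, fully in, in the block's empty hole, leaving the marker standing where it is; then raise the board to 30 degrees, the middle one of the three long lines on its metal quadrant, without letting it drop on the way, and finish while still holding it steady at that line with the gripper so that I can tighten the clamp. Leave the other things on the table and in the block alone.

Things in the scene. Friction and masses are not known exactly. Their poses are not given: they have to be found in the camera images.
- cap_mid (a point): Centre (half-way up) of the marker's loose cap: an upright black tube, 20 mm outside diameter, 60 mm long, closed top, open bottom, 2 mm wall, 12 g. It sits loosely over the marker's neck on the barrel's shoulder, no click or thread; it is clear of the nib once lifted 40 mm. z points up along the tube. At the start the cap's top is 160 mm above the table.
- cap: The same cap; origin at the centre of its open lower end, z axis along the tube to the closed end.
- marker_mid (a point): Point 64 mm above the foot of the jumbo marker, half-way up it without its cap; z along it, nib up. Barrel 20 mm diameter up to 90 mm, neck 13 mm diameter up to 118 mm, nib 6 mm up to 128 mm. It stands loose, foot 10 mm above the table, in one of the two holes at one end of the pen block (either one).
- empty_hole (a point): Centre of the mouth of the pen block's empty hole, 42 mm above the table: 23 mm diameter, 32 mm deep, flat floor, 2 mm chamfer. With the cap fully in, the cap's centre is 2 mm below the mouth and its top 28 mm above. Axes are the block's (fixed wood, x 150, y 90, 42 mm high); the hole is 25 mm from its +x end, the two occupied holes are 92 mm from it towards -x, 26 mm either side.
- board (a joint): Tilt of the drawing board in rad: 0 lying flat on its base, growing as the free edge rises; 0.524 is the 30 degree line. Low friction: it falls back when let go. It weighs 0.6 to 0.9 kg; 3 to 5 N at the free edge lift it. Stops at 1.0.
- board_grip (a point): Centre of the 24 mm wide, 10 mm thick strip between the board's hand slot (110 x 36 mm) and its free edge, mid-thickness, 65 mm above the table when flat, 288 mm from the hinge axis. Can be pinched from above, one finger in the slot, one outside the edge; 60 mm of free room below. Axes tilt with the board: x along the hinge, y in its plane from hinge to free edge, z out of its upper face.
- board_hinge (a point): Point on the board's hinge axis at mid-length, 65 mm above the table. Axes are those of the fixed base: x along the hinge, y towards the free edge of the flat board, z up. The board (plywood, 360 mm along the hinge, 300 mm from hinge to free edge, 10 mm thick) turns about +x when raised.
- mark30 (a point): The 30 degree line at the outer rim of the fixed aluminium quadrant at the hinge frame's +x end, 262 mm from the hinge axis and 188 mm along it from board_hinge. Short lines every 5 degrees from 0 to 50, long ones at 15, 30 and 45. A small brass pointer beside the board's black clamp knob travels along it in the board's plane; the clamp is loose.
- marker: The same marker; origin at the centre of its foot, z axis along it.
- glue_mid (a point): Bystander: middle of a white glue stick, 21 mm diameter, 92 mm tall, standing in the other occupied hole of the pen block; its top is 102 mm above the table.
- scissors: Bystander: scissors with red handles lying on the table, about 200 mm long.
- button_jar: Bystander: small closed glass jar, 66 mm diameter, 75 mm tall, standing on the table; origin under its centre.
- spool: Bystander: thread spool, 32 mm diameter, 46 mm tall, standing on the table; origin under its centre.
Not all that is in view belongs to the job. Of the things that look like the cap, the smallest one is meant.

How it is judged:
On the way, in this order (a step that is already met when the one before it is completed fails the run):
1. the cap stands in the empty hole and has been let go, the marker still standing in its own hole (horizontal distance between cap_mid and empty_hole below 0.006 m and z of cap_mid in the frame of empty_hole below 0.004 m and angle between each of cap, marker's own z axis and vertical below 0.15 rad and distance of marker_mid from where it was at the start of the episode below 0.012 m and contact force between the fingers and cap below 0.1 N and value of joint board below 0.1 rad), for 0.2 s.
2. the gripper holds the board still at the 30 degree line (value of joint board between 0.474 and 0.574 rad and velocity of joint board between -0.05 and 0.05 rad/s and contact force between the fingers and board above 1.5 N), for 0.5 s.
At the end, for the whole second after the job is handed in: Board held by the gripper (over 1.5 N on it, nothing else under it) at 0.524 rad within 0.05, still (under 0.05 rad/s); cap in the hole: within 6 mm of its axis, at most 6 mm off its floor, upright within 0.15 rad; marker standing within 0.15 rad and 12 mm of its start (all of step 2 and horizontal distance between cap_mid and empty_hole below 0.006 m and z of cap_mid in the frame of empty_hole below 0.004 m and angle between each of cap, marker's own z axis and vertical below 0.15 rad and distance of marker_mid from where it was at the start of the episode below 0.012 m and contact force between board and cap below 0.2 N and contact force between board and marker below 0.2 N and contact force between board and scissors below 0.2 N and contact force between board and button_jar below 0.2 N and contact force between board and spool below 0.2 N); the arm keeps its last pose, push and grip.
It fails at once if the board drops (falls faster than 1 rad/s) (velocity of joint board below -1 rad/s).
It fails at once if the marker is pulled out or knocked over (angle between marker's own z axis and vertical above 0.3 rad or distance of marker_mid from where it was at the start of the episode above 0.035 m).
It fails at once if a bystander is disturbed (distance of glue_mid from where it was at the start of the episode above 0.02 m or distance of any of scissors, button_jar, spool from where it was at the start of the episode above 0.03 m).
It also fails if it takes over 58 s, if anything falls off the work surface, if the arm or the gripper's body presses on something with over 40 N, if the wrist force passes 120 N, or if a joint passes its speed limit or range.

## Working session

There is one attempt and no reset: what is moved stays moved. The work goes in short steps, Python scripts to look and compute and a shell command to move; the robot and the scene stay as the last step left them, time stands still between calls to the robot, and variables do not carry over. Pictures are saved under pics/ and viewed, about 8 in all and at most 12, crops included, and the job is handed in when it is done.

```bash
ls; mkdir -p pics; python3 - <<'E'
from rig import get_obs, imaging, robot
import cv2,numpy as np
o=get_obs();print(o['time'],o['position'],o['tool_rot'],o['grip_width'])
ims=[]
for c in ['scene','side']:
    im=imaging.camera(c);cv2.imwrite(f'pics/{c}0.png',im[:,:,::-1])
    p=imaging.camera_params(c);print(c,np.round(p['camera_matrix'],1).tolist(),np.round(p['xyz'],3),np.round(p['rotation'],3).tolist())
    for t in ['cap_mid','marker_mid','empty_hole','board_grip','board_hinge','mark30','glue_mid','scissors','button_jar','spool']:
        print(t,[(np.round(d['pixel'],1).tolist(),round(d['confidence'],2)) for d in imaging.tip_of(c,t)[:4]])
E
```

```text
pics
0.0 [0.15656009 0.60430414 0.22156945] [ 0.08872373  0.70164205 -0.09018671  0.70120816] 0.08699357875636547
scene [[607.5, 0.0, 324.4], [0.0, 607.5, 238.9], [0.0, 0.0, 1.0]] [1.232 0.115 1.37 ] [0.635, 0.727, -0.2, -0.17]
cap_mid [([508.5, 280.6], 0.84), ([509.2, 243.5], 0.78), ([478.8, 248.9], 0.71), ([427.4, 207.8], 0.32)]
marker_mid [([479.6, 261.5], 0.58)]
empty_hole [([424.7, 206.3], 0.75), ([449.6, 293.1], 0.64)]
board_grip []
board_hinge [([241.9, 254.6], 0.57)]
mark30 [([332.9, 304.4], 0.7)]
glue_mid [([457.2, 253.8], 0.43)]
scissors [([166.9, 222.3], 0.88)]
button_jar [([154.9, 296.9], 0.77), ([478.6, 251.1], 0.59)]
spool [([425.3, 205.6], 0.55), ([242.3, 256.5], 0.42)]
side [[463.6, 0.0, 315.2], [0.0, 463.6, 227.7], [0.0, 0.0, 1.0]] [0.163 0.888 0.827] [-0.162, 0.876, -0.444, 0.091]
cap_mid [([283.6, 415.5], 0.93), ([258.4, 338.6], 0.79), ([236.9, 398.4], 0.64), ([262.0, 375.7], 0.28)]
marker_mid [([263.9, 357.1], 0.71)]
empty_hole [([241.2, 338.3], 0.89)]
board_grip [([303.7, 269.3], 0.85), ([283.1, 349.0], 0.16)]
board_hinge [([304.5, 268.4], 0.57)]
mark30 [([232.9, 205.0], 0.68)]
glue_mid []
scissors [([382.0, 191.1], 0.84)]
button_jar [([241.8, 336.5], 0.25)]
spool [([368.2, 360.4], 0.74)]
```

View both.

View pics/scene0.png

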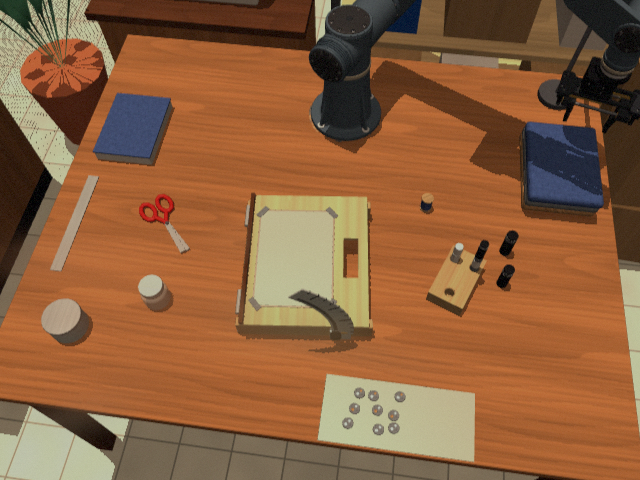

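View pics/side0.png

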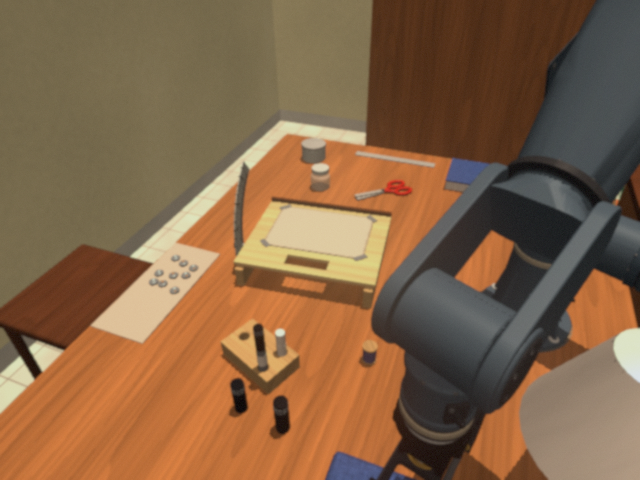

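```bash
cat > h.py <<'E'
from rig import get_obs, imaging, robot
import cv2,numpy as np
from scipy.spatial.transform import Rotation as R
def par(c):
    p=imaging.camera_params(c);K=np.array(p['camera_matrix']);r=np.array(p['rotation'])
    M=R.from_quat(r).as_matrix() if r.size==4 else r
    return K,np.array(p['xyz']),M
def ray(c,px,P=None):
    K,t,M=P or par(c);v=(np.array(px)-[K[0,2],K[1,2]])/K[0,0]
    if c=='wrist':
        a=np.linalg.norm(v);d=np.r_[v/a*np.sin(a),np.cos(a)] if a>1e-9 else np.array([0,0,1.])
    else: d=np.r_[v,1];d/=np.linalg.norm(d)
    return t,M@d
def plane(c,px,z,P=None):
    t,d=ray(c,px,P);return t+d*(z-t[2])/d[2]
def tri(rays):
    A=sum(np.eye(3)-np.outer(d,d) for t,d in rays);b=sum((np.eye(3)-np.outer(d,d))@t for t,d in rays)
    return np.linalg.solve(A,b)
def proj(c,X,P=None):
    K,t,M=P or par(c);v=M.T@(np.array(X)-t)
    if c=='wrist':
        a=np.arctan2(np.hypot(v[0],v[1]),v[2]);u=v[:2]/np.hypot(v[0],v[1])*a
    else: u=v[:2]/v[2]
    return u*K[0,0]+[K[0,2],K[1,2]]
E
python3 - <<'E'
from h import *
np.set_printoptions(precision=4,suppress=True)
S,D=par('scene'),par('side')
for n,z,a,b in [('cap',.13,(478.8,248.9),(258.4,338.6)),('marker',.074,(479.6,261.5),(263.9,357.1)),('hole',.042,(449.6,293.1),(241.2,338.3)),('mark30',.196,(332.9,304.4),(232.9,205)),('grip',.065,None,(303.7,269.3)),('hinge',.065,(241.9,254.6),None),('jar',0,(154.9,296.9),None),('spool',0,(425.3,205.6),(368.2,360.4)),('lookA',.03,(508.5,280.6),(236.9,398.4)),('lookB',.03,(509.2,243.5),(283.6,415.5)),('glue',.056,(457,254),None)]:
    print(n,a and plane('scene',a,z,S),b and plane('side',b,z,D), a and b and tri([ray('scene',a,S),ray('side',b,D)]))
T=R.from_quat(get_obs()['tool_rot']).as_matrix();print(T)
im=[cv2.imread('pics/scene0.png')[190:350,230:530],cv2.imread('pics/side0.png')[140:440,190:420]]
a=cv2.resize(im[0][40:130,180:300],(480,360),interpolation=3);b=cv2.resize(im[1][170:300,20:150],(320,360),interpolation=3)
cv2.imwrite('pics/c1.png',np.hstack([a,b]))
E
```

```text
cap [0.4914 0.3699 0.13  ] [0.4932 0.3768 0.13  ] [0.4926 0.3724 0.1279]
marker [0.493  0.3836 0.074 ] [0.4878 0.3742 0.074 ] [0.4899 0.3798 0.0756]
hole [0.5711 0.3195 0.042 ] [0.5704 0.3246 0.042 ] [0.571  0.3212 0.0392]
mark30 [0.7067 0.0534 0.196 ] [0.7163 0.066  0.196 ] [0.713  0.0587 0.1967]
grip None [0.5191 0.0919 0.065 ] None
hinge [ 0.5456 -0.1921  0.065 ] None None
jar [ 0.6577 -0.3971  0.    ] None None
spool [0.2977 0.2526 0.    ] [0.3035 0.2517 0.    ] [0.3018 0.2532 0.0039]
lookA [0.5121 0.4633 0.03  ] [0.5119 0.4515 0.03  ] [0.5119 0.4585 0.0358]
lookB [0.4057 0.4667 0.03  ] [0.4117 0.4523 0.03  ] [0.4101 0.4614 0.0414]
glue [0.4689 0.332  0.056 ] None None
[[-0.      0.2511  0.968 ]
 [-0.      0.968  -0.2511]
 [-1.     -0.      0.    ]]
```

View pics/c1.png

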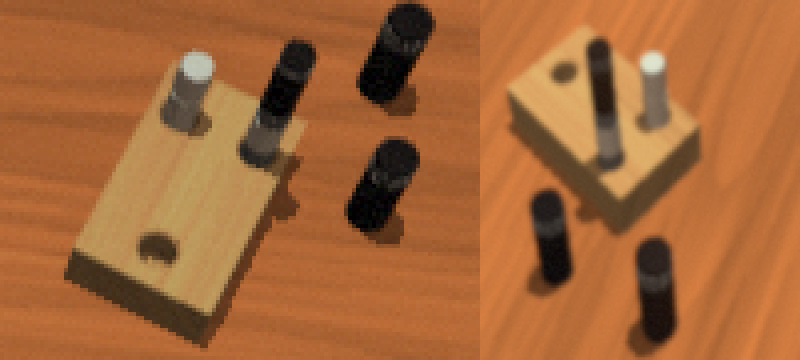

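The cap meant is the one on the marker (scene 479,249 / side 258,338): it stands in the block, top high, and is the slimmest. The fatter black tubes at scene (509,243) and (507,277) stand on the table and are look-alikes. The hole is at scene (450,293). Jaw axis is already almost across the block, so I move over the cap.

```bash
python3 -m inch '[[60,[0,-20,55],[0,0,0]],[60,[0,-20,55],[0,0,0]],[60,[0,-20,55],[0,0,0]],[60,[0,-20,55],[0,0,0]],[60,[0,-20,55],[0,0,0]],[60,[0,-20,55],[0,0,0]],[60,[0,-18,52],[0,0,0]],[60,[0,0,0],[0,0,0]]]' 8
cat > look.py <<'E'
from h import *
import sys
np.set_printoptions(precision=4,suppress=True)
o=get_obs();print('tcp',o['time'],o['position'],o['grip_width'],o['ft_force'])
P=par('wrist');im=imaging.camera('wrist');cv2.imwrite(f'pics/{sys.argv[1]}.png',im[:,:,::-1])
S=par('scene');imaging.camera('scene');D=par('side');imaging.camera('side')
T=R.from_quat(o['tool_rot']).as_matrix();print('T',T.tolist())
for a in sys.argv[2:]:
    n,z=a.split(':')
    for c,Q in (('wrist',P),('scene',S),('side',D)):
        for d in imaging.tip_of(c,n)[:3]:
            X=plane(c,d['pixel'],float(z),Q);print(n,c,np.round(d['pixel'],1),round(d['confidence'],2),X,'tool d mm',(T.T@(X-o['position'])*1000).round(1))
E
python3 look.py w1 cap_mid:.13 empty_hole:.042 glue_mid:.056
```

```text
time: 2.1
position: [0.5037, 0.3717, 0.2233]
tool_rot: [0.09, 0.7, -0.086, 0.703]
ft_force: [-0.4, 0.5, 0.4]
grip_width: 0.0598
tcp 2.1 [0.5037 0.3717 0.2233] 0.05980899435108558 [-0.4435  0.4506  0.4394]
T [[0.005047919602935602, 0.24720190332029873, 0.9689508436977099], [0.004909966015877801, 0.9689453818699064, -0.24722608921128078], [-0.9999752050633082, 0.00600549313569862, 0.003677405442952142]]
cap_mid wrist [391.5 192. ] 0.97 [0.4818 0.436  0.13  ] tool d mm [ 93.5  56.3 -37.5]
cap_mid wrist [383.  100.1] 0.71 [0.4178 0.4441 0.13  ] tool d mm [  93.2   48.4 -101.6]
cap_mid wrist [316.4 222.2] 0.7 [0.4903 0.3792 0.13  ] tool d mm [ 93.2   3.4 -15.2]
cap_mid scene [505.6 276.6] 0.79 [0.5564 0.4309 0.13  ] tool d mm [93.8 69.8 36. ]
cap_mid scene [479.5 251.1] 0.74 [0.4972 0.3715 0.13  ] tool d mm [93.2 -2.4 -6.7]
cap_mid scene [510.8 241.9] 0.64 [0.4624 0.4442 0.13  ] tool d mm [ 93.4  59.5 -58.3]
cap_mid side [237.9 398. ] 0.91 [0.4668 0.505  0.13  ] tool d mm [ 93.7 119.4 -69. ]
cap_mid side [283.9 414.2] 0.78 [0.381  0.5047 0.13  ] tool d mm [  93.3   97.9 -152.2]
cap_mid side [258.6 339.3] 0.71 [0.4921 0.3782 0.13  ] tool d mm [ 93.2   2.8 -13.2]
empty_hole wrist [278.1 288.9] 0.84 [0.5723 0.3194 0.042 ] tool d mm [181.3 -34.8  78.7]
empty_hole wrist [ 80.  292.6] 0.35 [0.5257 0.0822 0.042 ] tool d mm [ 179.9 -276.2   92.2]
empty_hole scene [450.5 294.4] 0.85 [0.5743 0.3218 0.042 ] tool d mm [181.4 -32.   80. ]
empty_hole side [242.8 335.6] 0.73 [0.5708 0.3167 0.042 ] tool d mm [181.3 -37.8  77.9]
glue_mid wrist [258.2 196.7] 0.63 [0.4737 0.33   0.056 ] tool d mm [166.9 -48.8 -19.4]
glue_mid scene [456.3 254.5] 0.71 [0.4706 0.3303 0.056 ] tool d mm [166.9 -49.3 -22.5]
glue_mid side [281.3 349. ] 0.56 [0.4709 0.3305 0.056 ] tool d mm [166.9 -49.  -22.3]
glue_mid side [260.1 335.3] 0.16 [0.529  0.3131 0.056 ] tool d mm [167.1 -51.6  38.4]
```

View pics/w1.png

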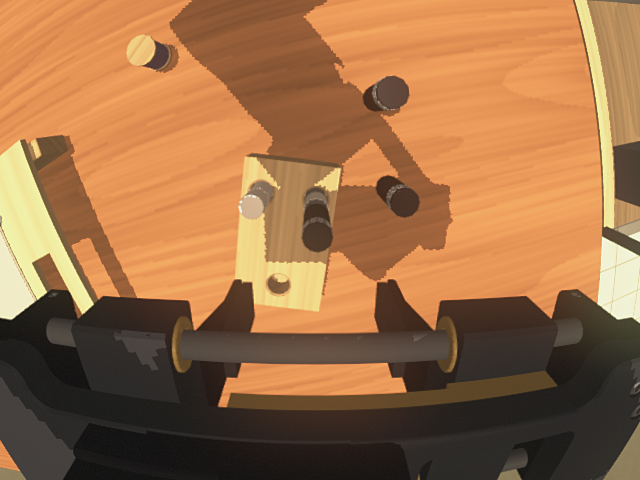

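```bash
python3 -m inch '[[60,[0,2,-12],[0,0,0]],[60,[0,0,0],[0,0,0]],[60,[20,0,0],[0,0,0]],[60,[18,0,0],[0,0,0]],[60,[0,0,0],[0,0,0]],[60,[0,0,0],[0,0,0]]]' 8
python3 look.py w2 cap_mid:.13 marker_mid:.074 empty_hole:.042 | grep -v -e 'mm \[.*-1..\.' ; python3 -c "
from h import *
P=par('wrist');o=get_obs()
import json
ds=imaging.cut_out('wrist','cap')
for d in ds[:3]: print(np.round(d['box'],1),d['confidence'])
import cv2;im=cv2.imread('pics/w2.png');cv2.imwrite('pics/w2c.png',cv2.resize(im[150:360,180:460],(800,600)))
for X in ([.4925,.3765,.16],[.4925,.3765,.10],o['position']): print(X,proj('wrist',X,P))
"
```

```text
time: 3.45
position: [0.4873, 0.3811, 0.1859]
tool_rot: [0.088, 0.7, -0.083, 0.703]
ft_force: [0.4, -0.5, 0.8]
grip_width: 0.06
tcp 3.45 [0.4873 0.3811 0.1859] 0.060040924645034126 [ 0.4074 -0.5175  0.845 ]
T [[0.00516514555522346, 0.2394819711878933, 0.9708870720878688], [0.005992625065061485, 0.970875176646147, -0.23951091794977242], [-0.9999687043684033, 0.007055270956813686, 0.0035795859401597796]]
cap_mid wrist [394.6 222.7] 0.98 [0.4755 0.4372 0.13  ] tool d mm [ 56.2  51.3 -25.1]
cap_mid wrist [387.1 115.7] 0.92 [0.4109 0.4457 0.13  ] tool d mm [ 55.9  44.1 -89.8]
cap_mid wrist [312.2 266.2] 0.87 [0.491  0.3812 0.13  ] tool d mm [55.9  0.6  3.4]
cap_mid scene [510.4 243.5] 0.72 [0.4669 0.4432 0.13  ] tool d mm [ 56.2  55.1 -34.8]
cap_mid scene [480.  252.6] 0.71 [0.501  0.3727 0.13  ] tool d mm [55.9 -5.2 15.2]
cap_mid scene [508.4 277.5] 0.63 [0.5579 0.4372 0.13  ] tool d mm [56.6 71.  54.9]
cap_mid side [239.2 394.9] 0.78 [0.4677 0.4989 0.13  ] tool d mm [ 56.5 109.3 -47.4]
cap_mid side [257.8 339.5] 0.49 [0.4933 0.3791 0.13  ] tool d mm [55.9 -0.8  6.1]
marker_mid wrist [31
[... 248 characters left out ...]
arker_mid side [260.4 353.5] 0.73 [0.4984 0.3687 0.074 ] tool d mm [111.9 -10.2  13.4]
empty_hole wrist [310.4 221.9] 0.23 [0.4859 0.381  0.042 ] tool d mm [143.9  -1.4  -1.9]
empty_hole scene [449.6 291.3] 0.57 [0.5663 0.3194 0.042 ] tool d mm [143.9 -42.   91. ]
empty_hole side [242.  336.7] 0.61 [0.571  0.3201 0.042 ] tool d mm [144.  -40.2  95.3]
empty_hole side [302.7 270.8] 0.56 [0.53   0.0741 0.042 ] tool d mm [ 142.3 -288.8  114.5]
[399.9 229.4  49.8  56.2] 0.86
[308.9 272.4  35.4  64.4] 0.84
[388.9 113.9  56.1  37.4] 0.67
[0.4925, 0.3765, 0.16] [305.43543693 291.55993785]
[0.4925, 0.3765, 0.1] [306.73327718 254.422995  ]
[0.48687959 0.38082874 0.18536835] [310.42899324 302.26324963]
```

View pics/w2c.png

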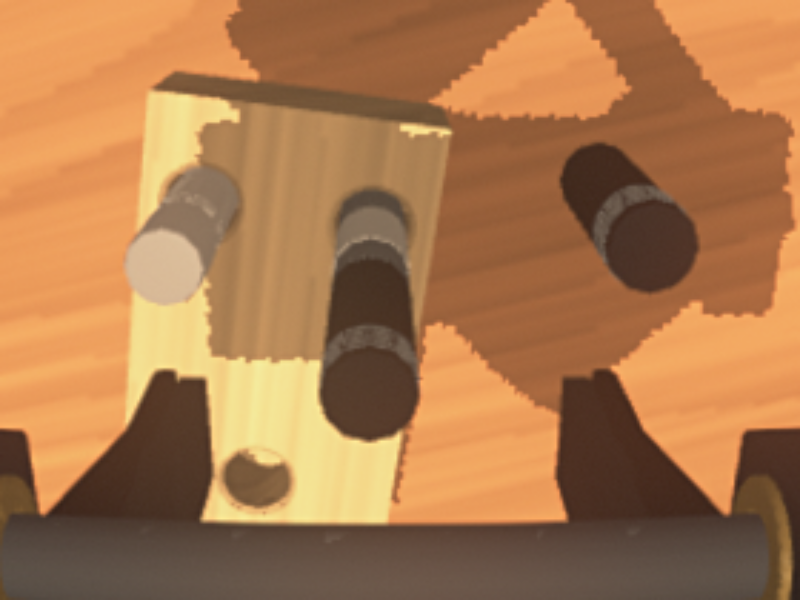

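```bash
python3 -c "
from h import *
P=par('wrist');o=get_obs();T=R.from_quat(o['tool_rot']).as_matrix();print(o['position'])
for n,px,z in (('cap',(309.5,289.3),.16),('shoulder',(309.9,238),.105),('hole',(270.3,317.3),.042),('glue',(237.8,243.8),.102)):
    X=plane('wrist',px,z,P);print(n,X,T.T@(X-o['position'])*1000)
"
```

```text
[0.4868694  0.3808195  0.18534171]
cap [0.49165648 0.37903165 0.16      ] [25.35159362 -0.75118585  5.00471118]
shoulder [0.47966755 0.38201209 0.105     ] [80.31567638 -1.080004   -7.50364304]
hole [0.56603599 0.32175259 0.042     ] [143.34884208 -39.3028332   90.60625066]
glue [0.47256673 0.33153406 0.102     ] [ 83.00634762 -51.80774659  -2.31624843]
```

```bash
python3 -m inch '[[60,[0,-1,5],[0,0,0]],[60,[13,0,0],[0,0,0]],[60,[13,0,0],[0,0,0]],[60,[12,0,0],[0,0,0]],[60,[10,0,0],[0,0,0]],[60,[0,0,0],[0,0,0]],[10,[0,0,0],[0,0,0]],[10,[0,0,0],[0,0,0]],[10,[0,0,0],[0,0,0]],[10,[0,0,0],[0,0,0]]]' 8
python3 - <<'E'
from h import *
o=get_obs();print(o['position'],o['ft_force'],o['grip_width'])
im=imaging.camera('wrist');cv2.imwrite('pics/w3.png',cv2.resize(im[150:360,180:460,::-1],(800,600)))
E
```

```text
time: 5.35
position: [0.492, 0.3788, 0.1336]
tool_rot: [0.087, 0.701, -0.083, 0.703]
ft_force: [1.1, -0.2, 0.1]
grip_width: 0.028
[0.492002   0.37876201 0.13355498] [ 1.12885751 -0.1685132   0.05777322] 0.028045380065197596
```

View pics/w3.png

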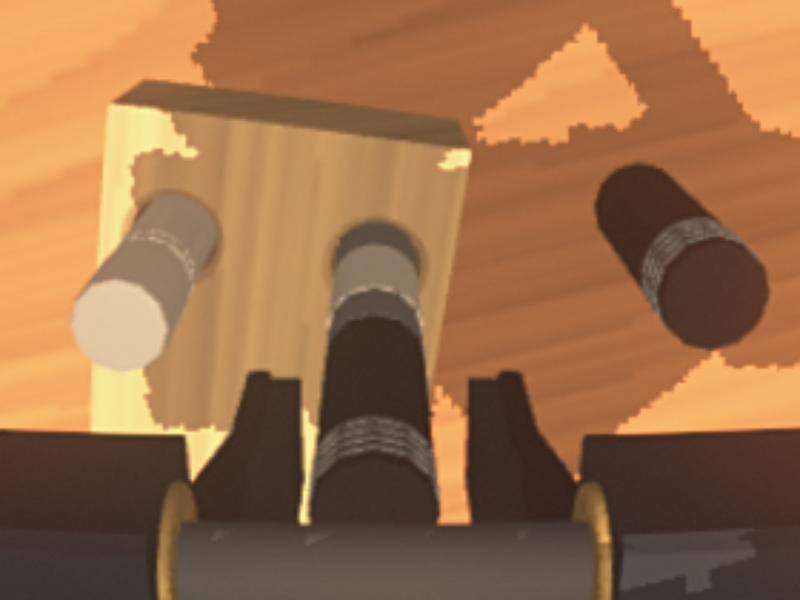

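```bash
python3 -m inch '[[10,[-3,0,0],[0,0,0]],[10,[0,0,0],[0,0,0]],[10,[0,0,0],[0,0,0]],[10,[0,0,0],[0,0,0]],[10,[-12,0,0],[0,0,0]],[10,[-20,0,0],[0,0,0]],[10,[-20,0,0],[0,0,0]],[10,[-10,0,0],[0,0,0]],[10,[0,0,0],[0,0,0]]]' 10
python3 look.py w4 cap_mid:.19 marker_mid:.074 empty_hole:.042 | grep -v -e 'mm \[.*-1..\.'
```

```text
time: 6.52
position: [0.4921, 0.3786, 0.2031]
tool_rot: [0.088, 0.7, -0.083, 0.704]
ft_force: [-0.3, 0.4, -0.7]
grip_width: 0.0189
tcp 6.525 [0.4921 0.3786 0.2031] 0.018940137115016544 [-0.2743  0.4479 -0.6735]
T [[0.00530437458485139, 0.23952468073768454, 0.9708757855296288], [0.006135683159145755, 0.9708633724738389, -0.2395551405854074], [-0.9999671079602739, 0.007227676406288283, 0.003680175448511347]]
cap_mid wrist [318.8 300.7] 0.73 [0.4988 0.3814 0.19  ] tool d mm [13.1  4.3  5.8]
cap_mid wrist [386.4 112.8] 0.58 [0.4134 0.4345 0.19  ] tool d mm [ 13.   35.3 -89.9]
cap_mid scene [507.8 277.4] 0.81 [0.5904 0.4203 0.19  ] tool d mm [13.8 63.9 85.4]
cap_mid scene [483.5 237.9] 0.75 [0.4972 0.3677 0.19  ] tool d mm [13.  -9.4  7.5]
cap_mid scene [508.8 242.8] 0.63 [0.5026 0.4238 0.19  ] tool d mm [13.4 46.3 -0.7]
cap_mid side [236.7 394.9] 0.82 [0.4451 0.5338 0.19  ] tool d mm [ 13.8 139.3 -82.8]
cap_mid side [254.  314.1] 0.55 [0.4992 0.3713 0.19  ] tool d mm [13.1 -5.5  8.6]
marker_mid wrist [312.1 227.7] 0.67 [0.4919 0.3798 0.074 ] tool d mm [129.1   0.2  -1. ]
marker_mid scene [477.8 262.4] 0.65 [0.496  0.3793 0.074 ] tool d mm [129.1   0.7   3.2]
marker_mid scene [363.6 257.6] 0.43 [0.5194 0.1049 0.074 ] tool d mm [ 127.5 -260.2   91.6]
marker_mid side [260.2 354.2] 0.75 [0.498  0.3704 0.074 ] tool d mm [129.   -7.5   7.2]
marker_mid side [328.1 208.6] 0.18 [ 0.5507 -0.1712  0.074 ] tool d mm [ 126.  -520.7  188.1]
empty_hole wrist [273.6 305.1] 0.79 [0.5682 0.3221 0.042 ] tool d mm [161.1 -37.8  86.8]
empty_hole scene [449.8 293.1] 0.55 [0.5711 0.32   0.042 ] tool d mm [161.1 -39.1  90.1]
empty_hole side [243.3 335.8] 0.94 [0.5695 0.3168 0.042 ] tool d mm [161.1 -42.6  89.4]
```

View pics/w4.png

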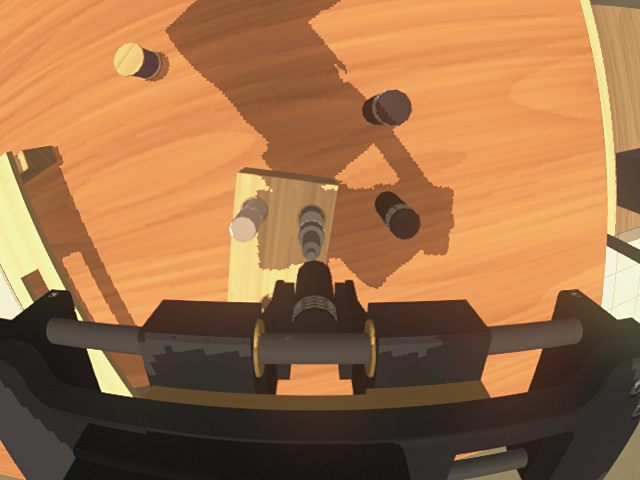

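```bash
python3 -m inch '[[10,[0,-13,30],[0,0,0]],[10,[0,-13,30],[0,0,0]],[10,[0,-10,24],[0,0,0]],[10,[0,0,0],[0,0,0]],[10,[0,0,0],[0,0,0]]]' 10
python3 -c "
from h import *
o=get_obs();T=R.from_quat(o['tool_rot']).as_matrix();print(o['position'],T.T@(np.array([.569,.3205,.095])-o['position'])*1000)"
```

```text
time: 7.75
position: [0.5654, 0.3226, 0.2012]
tool_rot: [0.087, 0.702, -0.083, 0.702]
ft_force: [0.2, -0.5, -0.4]
grip_width: 0.0193
[0.56541496 0.32257908 0.20116227] [106.15278034  -1.76511157   4.00937375]
```

```bash
python3 -m inch '[[10,[25,-2,4],[0,0,0]],[10,[25,0,0],[0,0,0]],[10,[25,0,0],[0,0,0]],[10,[20,0,0],[0,0,0]],[10,[0,0,0],[0,0,0]],[10,[0,0,0],[0,0,0]]]' 10
python3 - <<'E'
from h import *
np.set_printoptions(precision=4,suppress=True)
o=get_obs();T=R.from_quat(o['tool_rot']).as_matrix();print(o['position'],T.T@(np.array([.569,.3205,.095])-o['position'])*1000)
a=imaging.camera('wrist');S=imaging.camera('scene');D=imaging.camera('side')
b=cv2.resize(S[250:320,410:490],(400,350),interpolation=3);c=cv2.resize(D[290:360,210:290],(400,350),interpolation=3)
w=cv2.resize(a[200:330,200:420],(400,236));cv2.imwrite('pics/p1.png',np.vstack([np.hstack([b,c]),np.hstack([w,w*0])])[:,:,::-1])
E
```

```text
time: 8.5
position: [0.5643, 0.3254, 0.1056]
tool_rot: [0.085, 0.702, -0.08, 0.702]
ft_force: [0.8, 0.4, 0.4]
grip_width: 0.0193
[0.5643 0.3254 0.1056] [10.6072 -3.7597  5.7034]
```

View pics/p1.png

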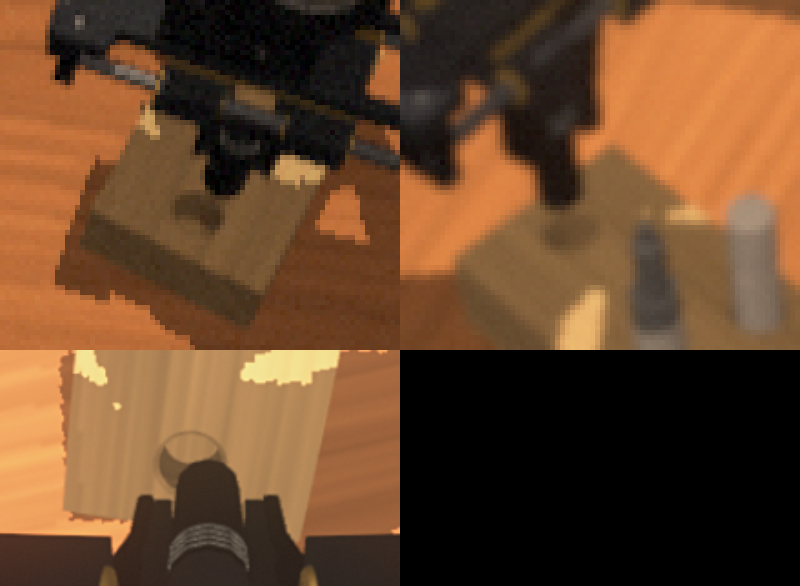

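```bash
python3 - <<'E'
from h import *
np.set_printoptions(precision=4,suppress=True)
P=par('wrist');o=get_obs();T=R.from_quat(o['tool_rot']).as_matrix();p=o['position']
im=imaging.camera('wrist')
print(p,T[:,0])
for z in (.042,): print('hole from left/right/top edges', [plane('wrist',px,z,P) for px in ((287.5,261),(321.5,261),(304.5,244.5))], 'net',[plane('wrist',d['pixel'],z,P) for d in imaging.tip_of('wrist','empty_hole')[:1]])
bot=p+T[:,0]*.0366
print('cap bottom',bot,'proj of rim',[proj('wrist',bot+T@np.r_[0,v]*.01,P).round(1) for v in ((1,0),(-1,0),(0,1),(0,-1))])
for d in imaging.cut_out('wrist','cap')[:2]: print(d['box'],d['confidence'])
E
```

```text
[0.5648 0.3251 0.106 ] [ 0.0013  0.0078 -1.    ]
hole from left/right/top edges [array([0.5642, 0.3098, 0.042 ]), array([0.5693, 0.3313, 0.042 ]), array([0.5558, 0.3233, 0.042 ])] net [array([0.5695, 0.3215, 0.042 ])]
cap bottom [0.5648 0.3254 0.0694] proj of rim [array([328.3, 273.1]), array([293.7, 273.1]), array([311. , 288.8]), array([311. , 256.9])]
[314.2, 298.5, 40.4, 68.0] 0.78
[486.6, 130.6, 87.5, 49.1] 0.73
```

```bash
python3 -m inch '[[10,[0,-4.5,3.5],[0,0,0]],[10,[9,0,0],[0,0,0]],[10,[8,0,0],[0,0,0]],[10,[0,0,0],[0,0,0]],[10,[0,0,0],[0,0,0]]]' 10
python3 - <<'E'
from h import *
o=get_obs();print(o['position'],o['ft_force'])
a=imaging.camera('wrist');S=imaging.camera('scene');D=imaging.camera('side')
b=cv2.resize(S[270:310,430:470],(300,300),interpolation=3);c=cv2.resize(D[310:350,220:260],(300,300),interpolation=3)
w=cv2.resize(a[220:310,250:370],(400,300),interpolation=3);cv2.imwrite('pics/p2.png',np.vstack([w,np.hstack([b,c])[:,100:500]])[:,:,::-1])
E
```

```text
time: 9.43
position: [0.5676, 0.3189, 0.0874]
tool_rot: [0.086, 0.702, -0.081, 0.702]
ft_force: [0.6, -0.5, 0.0]
grip_width: 0.0193
[0.567593   0.31888849 0.08736004] [ 0.6452657  -0.47909916  0.04094048]
```

View pics/p2.png

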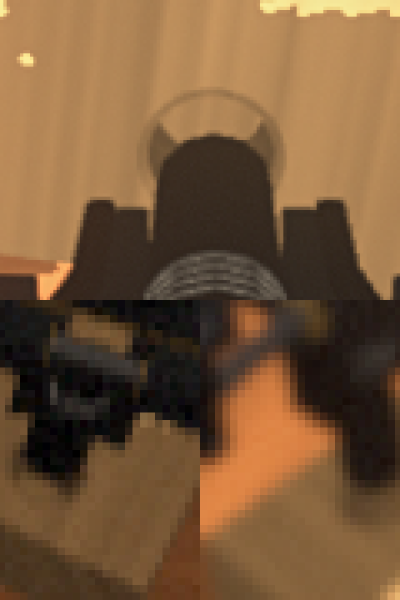

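```bash
python3 - <<'E'
from h import *
np.set_printoptions(precision=4,suppress=True)
P=par('wrist');o=get_obs();T=R.from_quat(o['tool_rot']).as_matrix();p=o['position'];print(p)
f=lambda px,z:(T.T@(plane('wrist',px,z,P)-p)*1000).round(1)
print('chamfer top,left,right',f((313.6,247),.042),f((292,265),.042),f((335.5,265),.042))
print('cap rim top,left,right',f((314.3,260.5),.0508),f((296.7,275),.0508),f((332.5,275),.0508))
E
```

```text
[0.5676 0.319  0.0877]
chamfer top,left,right [ 45.7   1.4 -12.8] [ 45.6 -11.5  -1.4] [45.8 14.6 -1.3]
cap rim top,left,right [36.9  1.9 -7.6] [36.9 -8.3  1.4] [37.  12.4  1.4]
```

```bash
python3 -m inch '[[10,[2,-0.5,-1.8],[0,0,0]],[10,[7,0,0],[0,0,0]],[10,[7,0,0],[0,0,0]],[10,[0,0,0],[0,0,0]]]' 10
python3 -c "
from h import *
o=get_obs();T=R.from_quat(o['tool_rot']).as_matrix();print(o['position'],o['ft_force'],o['grip_width'],T[:,0])"
```

```text
time: 10.07
position: [0.5659, 0.3192, 0.0709]
tool_rot: [0.086, 0.702, -0.08, 0.703]
ft_force: [-0.7, 0.6, 0.3]
grip_width: 0.0189
[0.56588303 0.3192453  0.07087798] [-0.68920781  0.58662958  0.32090537] 0.01890664276635712 [ 0.00209616  0.00794332 -0.99996625]
```

```bash
python3 -m inch '[[10,[7,0,0],[0,0,0]],[10,[7,0,0],[0,0,0]],[10,[6,0,0],[0,0,0]],[10,[2,0,0],[0,0,0]],[10,[0,0,0],[0,0,0]],[10,[0,0,0],[0,0,0]]]' 10
python3 -c "
from h import *
o=get_obs();print(o['position'],o['ft_force'],o['grip_width'])
a=imaging.camera('wrist');cv2.imwrite('pics/p3.png',cv2.resize(a[180:330,220:420,::-1],(600,450)))"
```

```text
time: 10.82
position: [0.566, 0.3194, 0.047]
tool_rot: [0.086, 0.702, -0.08, 0.703]
ft_force: [0.1, 0.0, 0.1]
grip_width: 0.0188
[0.56596872 0.31940478 0.0470318 ] [0.05692713 0.01820572 0.12066285] 0.01883227780574811
```

View pics/p3.png

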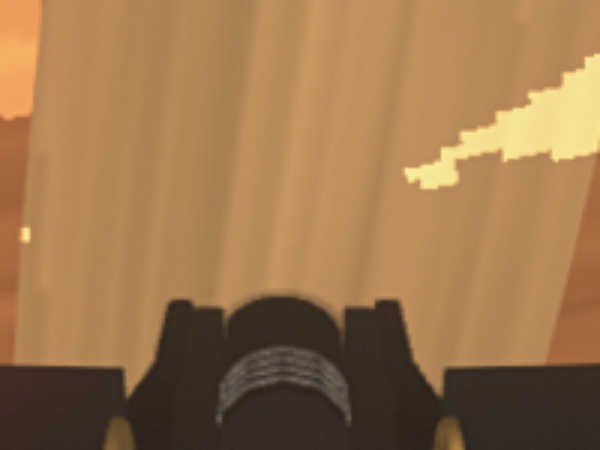

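```bash
python3 -m inch '[[45,[0,0,0],[0,0,0]],[45,[0,0,0],[0,0,0]],[45,[0,0,0],[0,0,0]],[45,[0,0,0],[0,0,0]],[45,[0,0,0],[0,0,0]],[45,[-8,0,0],[0,0,0]],[45,[-25,0,0],[0,0,0]],[45,[-40,0,0],[0,0,0]],[45,[-40,0,0],[0,0,0]],[70,[-30,0,0],[0,0,0]],[70,[0,0,0],[0,0,0]]]' 10
cat >> look.py <<'E'
E
python3 look.py w5 cap_mid:.04 marker_mid:.074 empty_hole:.042 board_grip:.065 board_hinge:.065 mark30:.196 | grep -v -e 'mm \[.*-1..\.'
```

```text
time: 12.25
position: [0.5661, 0.3184, 0.1971]
tool_rot: [0.086, 0.701, -0.08, 0.703]
ft_force: [0.7, 0.1, 0.2]
grip_width: 0.0579
tcp 12.25 [0.5661 0.3184 0.1971] 0.057904417604188914 [0.7358 0.0784 0.1699]
T [[0.0037339798245098477, 0.23348976939044075, 0.9723520890010312], [0.008504144465478952, 0.9723162913715131, -0.23351383055497424], [-0.9999568675305853, 0.009140958568211288, 0.0016449786849157544]]
cap_mid wrist [441.  119.9] 0.9 [0.5038 0.4511 0.04  ] tool d mm [158.  113.  -91.9]
cap_mid wrist [314.2 221.1] 0.56 [0.5681 0.3213 0.04  ] tool d mm [157.1   1.9   1. ]
cap_mid scene [449.4 292.7] 0.53 [0.5691 0.3193 0.04  ] tool d mm [157.1   0.2   2.5]
cap_mid scene [504.4 277.4] 0.51 [0.51   0.4509 0.04  ] tool d mm [158.  114.3 -85.8]
cap_mid side [239.9 395.1] 0.71 [0.5056 0.4485 0.04  ] tool d mm [158.  111.  -89.5]
cap_mid side [241.6 335.4] 0.67 [0.5746 0.3157 0.04  ] tool d mm [157.1  -2.1   8.6]
marker_mid wrist [363.4 120.5] 0.92 [0.4908 0.3778 0.074 ] tool d mm [123.3  39.  -87.3]
marker_mid scene [481.5 262. ] 0.53 [0.4937 0.3881 0.074 ] tool d mm [123.4  49.8 -86.9
[... 571 characters left out ...]
 [0.4916 0.3741 0.065 ] tool d mm [132.3  35.6 -85.6]
board_grip scene [362.  255.4] 0.92 [0.5088 0.1003 0.065 ] tool d mm [ 130.  -226.6   -5. ]
board_grip scene [458.1 254.8] 0.52 [0.476  0.3332 0.065 ] tool d mm [131.9  -7.8 -91.3]
board_grip scene [167.9 223.8] 0.23 [ 0.483  -0.3962  0.065 ] tool d mm [ 125.7 -715.4   85.9]
board_grip side [303.8 266.1] 0.96 [0.5235 0.0806 0.065 ] tool d mm [ 129.9 -242.3   13.8]
board_hinge wrist [313.4 214.3] 0.65 [0.5558 0.3233 0.065 ] tool d mm [132.1   1.2 -11.4]
board_hinge scene [243.6 256.8] 0.9 [ 0.5511 -0.1867  0.065 ] tool d mm [ 127.7 -495.8  103.2]
board_hinge side [330.8 210.9] 0.68 [ 0.5437 -0.1752  0.065 ] tool d mm [ 127.8 -486.3   93.3]
```

```bash
python3 -m inch '[[45,[0,-48,1],[0,0,0]],[45,[0,-48,1],[0,0,0]],[45,[0,-48,1],[0,0,0]],[45,[0,-48,1],[0,0,0]],[45,[0,-22,1],[0,0,0]],[45,[0,0,0],[-10,0,0]],[45,[0,0,0],[-9.5,0,0]],[45,[0,0,0],[0,0,0]],[45,[0,0,0],[0,0,0]]]' 10
python3 look.py w6 board_grip:.065 | grep -v side; python3 -c "
import cv2;im=cv2.imread('pics/w6.png');b=cv2.imread('pics/w5.png')[150:260,250:410]
im=im[100:400,100:540];im[:110,-160:]=b;cv2.imwrite('pics/w6c.png',cv2.resize(im,(792,540)))"
```

```text
time: 14.42
position: [0.5197, 0.1023, 0.1936]
tool_rot: [-0.037, 0.705, 0.042, 0.707]
ft_force: [0.2, -0.3, -0.4]
grip_width: 0.0447
tcp 14.425 [0.5197 0.1023 0.1936] 0.044674523919164294 [ 0.2007 -0.2867 -0.4284]
T [[0.0032450397420306643, -0.11103352398051441, 0.993811363524055], [0.006721669891678973, 0.9937965667936985, 0.11100992290297895], [-0.999972144047493, 0.006319840308628137, 0.003971240049846003]]
board_grip wrist [312.9 227.1] 0.59 [0.5191 0.104  0.065 ] tool d mm [128.6   1.   -1. ]
board_grip scene [361.5 255. ] 0.83 [0.5079 0.0989 0.065 ] tool d mm [128.5  -2.8 -12.7]
```

View pics/w6c.png

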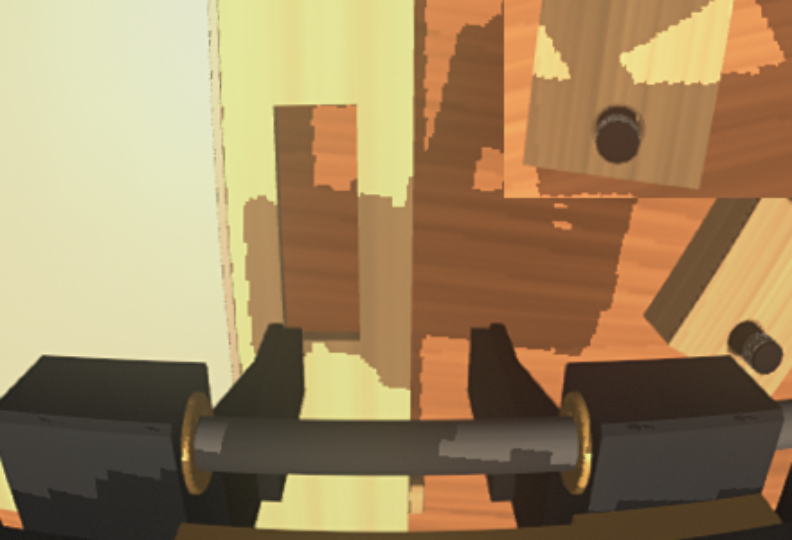

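```bash
python3 -m inch '[[45,[25,1,-1],[0,0,0]],[45,[30,0,0],[0,0,0]],[45,[30,0,0],[0,0,0]],[45,[15,0,0],[0,0,0]],[45,[0,0,0],[0,0,0]],[45,[0,0,0],[0,0,0]]]' 10
python3 look.py w7 board_grip:.065 | grep -v side
```

```text
time: 15.48
position: [0.5218, 0.1044, 0.0927]
tool_rot: [-0.038, 0.703, 0.042, 0.709]
ft_force: [1.0, -1.4, -0.4]
grip_width: 0.0449
tcp 15.475 [0.5218 0.1044 0.0927] 0.044943482652803596 [ 1.0214 -1.3706 -0.4081]
T [[0.008971675610141727, -0.11214848077329842, 0.9936509584844105], [0.006605650690486874, 0.9936759160894764, 0.11209165518759857], [-0.9999379352818364, 0.005558061171068496, 0.009655751670222423]]
board_grip wrist [312.4 271.8] 0.57 [0.518  0.1051 0.065 ] tool d mm [27.7  0.9 -4. ]
board_grip scene [361.6 253. ] 0.98 [0.5023 0.0986 0.065 ] tool d mm [ 27.5  -3.7 -20.3]
board_grip scene [154.4 298. ] 0.75 [ 0.6878 -0.3732  0.065 ] tool d mm [  26.  -493.3  111.2]
```

```bash
python3 -m inch '[[45,[20,0.5,-3],[0,0,0]],[45,[15,0,0],[0,0,0]],[45,[10,0,0],[0,0,0]],[45,[0,0,0],[0,0,0]],[10,[0,0,0],[0,0,0]],[10,[0,0,0],[0,0,0]],[10,[0,0,0],[0,0,0]],[10,[0,0,0],[0,0,0]],[10,[0,0,0],[0,0,0]],[10,[0,0,0],[0,0,0]],[10,[0,0,0],[0,0,0]]]' 35
```

```text
time: 17.15
position: [0.5214, 0.1029, 0.0479]
tool_rot: [-0.04, 0.701, 0.041, 0.711]
ft_force: [-0.3, -0.9, -1.5]
grip_width: 0.0237
```

```bash
python3 -m inch '[[10,[-5,0.3,0],[0,0,1]],[10,[-10,0.5,0],[0,0,2]],[10,[-10,0.5,0],[0,0,2]],[10,[-10,0.5,0],[0,0,2]],[10,[0,0,0],[0,0,0]],[10,[0,0,0],[0,0,0]]]' 40
cat > st.py <<'E'
from h import *
np.set_printoptions(precision=4,suppress=True)
o=get_obs();T=R.from_quat(o['tool_rot']).as_matrix();p=o['position']
g=p-T[:,0]*.017
u=np.array([-.111,.994,0]);h=np.array([.5214,.1029,.065])-.288*u
d=g-h;print('t',o['time'],'grasp',g,'angle by pos',np.arctan2(d[2],d@u),'r',np.hypot(d[2],d@u),'x off',d@[.994,.111,0])
print('tool pitch',np.arctan2(T[2,1],T[:,1]@u),'F tool',T.T@o['ft_force'],o['grip_width'])
E
python3 st.py
```

```text
time: 17.9
position: [0.5214, 0.1028, 0.0843]
tool_rot: [0.005, 0.701, 0.087, 0.708]
ft_force: [0.9, -0.4, -5.0]
grip_width: 0.0235
t 17.9 grasp [0.5214 0.1006 0.1012] angle by pos 0.12590382643619483 r 0.2881157370780318 x off -0.0002555898024019232
tool pitch 0.1293791394493565 F tool [ 4.895  -1.1694  0.7564] 0.023549871184718844
```

```bash
python3 -m inch '[[10,[-8,0.4,0],[0,0,1.6]],[10,[-10,0.5,0],[0,0,2]],[10,[-10,0.5,0],[0,0,2]],[10,[-10,0.5,0],[0,0,2]],[10,[-10,0.5,0],[0,0,2]],[10,[-10,0.5,0],[0,0,2]],[10,[-10,0.5,0],[0,0,2]],[10,[-10,0.5,0],[0,0,2]],[10,[-5,0.3,0],[0,0,1]],[10,[0,0,0],[0,0,0]],[10,[0,0,0],[0,0,0]]]' 40
python3 st.py
```

```text
time: 19.27
position: [0.5233, 0.0863, 0.1638]
tool_rot: [0.106, 0.693, 0.188, 0.688]
ft_force: [0.7, 1.4, -1.8]
grip_width: 0.0237
t 19.275 grasp [0.5238 0.0794 0.1793] angle by pos 0.40797381182438824 r 0.28808908972502173 x off -0.0001969464653019809
tool pitch 0.4178102133596462 F tool [2.162  0.5007 0.795 ] 0.0237458511116124
```

```bash
python3 -m inch '[[10,[-8,0.4,0],[0,0,1.6]],[10,[-10,0.5,0],[0,0,2]],[10,[-9,0.4,0],[0,0,1.8]],[10,[-5,0.2,0],[0,0,0.9]],[10,[0,0,0],[0,0,0]],[10,[0,0,0],[0,0,0]],[10,[0,0,0],[0,0,0]]]' 40
python3 st.py
```

```text
time: 20.15
position: [0.5248, 0.0732, 0.1943]
tool_rot: [0.145, 0.685, 0.227, 0.677]
ft_force: [-0.1, 0.1, -1.6]
grip_width: 0.0232
t 20.15 grasp [0.5255 0.0646 0.209 ] angle by pos 0.52319410554716 r 0.28811734256936766 x off -0.00020815529234071914
tool pitch 0.532368342203212 F tool [ 1.405  -0.6932 -0.0808] 0.023201583363213193
```

```bash
python3 -m inch '[[10,[0,0,0],[0,0,0]],[10,[0,0,0],[0,0,0]],[10,[0,0,0],[0,0,0]],[10,[0,0,0],[0,0,0]],[10,[0,0,0],[0,0,0]],[10,[0,0,0],[0,0,0]]]' 40
python3 st.py; python3 - <<'E'
from h import *
S=imaging.camera('scene');D=imaging.camera('side')
for c,z in (('scene',.04),('side',.04)):
    for n,zz in (('cap_mid',.04),('marker_mid',.074),('mark30',.196)):
        print(c,n,[(np.round(d['pixel']),plane(c,d['pixel'],zz).round(3),round(d['confidence'],2)) for d in imaging.tip_of(c,n)[:3]])
a=cv2.resize(S[180:360,230:500],(600,400),interpolation=3);b=cv2.resize(D[150:300,210:410],(200,150))
q=cv2.resize(S[270:350,280:380],(500,400),interpolation=3);print(a.shape)
r=cv2.resize(D[155:275,215:305],(300,400),interpolation=3)
cv2.imwrite('pics/f.png',np.hstack([q,r])[:,:,::-1])
E
python3 st.py
```

```text
time: 20.9
position: [0.5248, 0.0733, 0.194]
tool_rot: [0.145, 0.685, 0.227, 0.677]
ft_force: [1.9, 0.9, -1.9]
grip_width: 0.0236
t 20.9 grasp [0.5255 0.0648 0.2087] angle by pos 0.5220056160624991 r 0.2881018258171289 x off -0.00018981562558215842
tool pitch 0.5315558783950572 F tool [ 1.9912 -0.4336  1.9355] 0.023575286857292585
scene cap_mid [(array([511., 244.]), array([0.411, 0.469, 0.04 ]), 0.84), (array([447., 295.]), array([0.576, 0.313, 0.04 ]), 0.64), (array([470., 275.]), array([0.513, 0.368, 0.04 ]), 0.53)]
scene marker_mid [(array([481., 261.]), array([0.492, 0.387, 0.074]), 0.48)]
scene mark30 [(array([335., 307.]), array([0.712, 0.059, 0.196]), 0.79), (array([478., 264.]), array([0.568, 0.356, 0.196]), 0.27), (array([446., 294.]), array([0.651, 0.288, 0.196]), 0.26)]
side cap_mid [(array([236., 396.]), array([0.512, 0.452, 0.04 ]), 0.97), (array([244., 337.]), array([0.567, 0.317, 0.04 ]), 0.58)]
side marker_mid [(array([260., 357.]), array([0.495, 0.377, 0.074]), 0.78)]
side mark30 [(array([234., 202.]), array([0.721, 0.052, 0.196]), 0.84)]
(400, 600, 3)
t 21.3 grasp [0.5255 0.0648 0.2087] angle by pos 0.5220205502335059 r 0.28811547303643875 x off -0.00018361612292319002
tool pitch 0.5315403778528575 F tool [ 2.3112 -0.0541  1.5304] 0.023997039154855238
```

View pics/f.png

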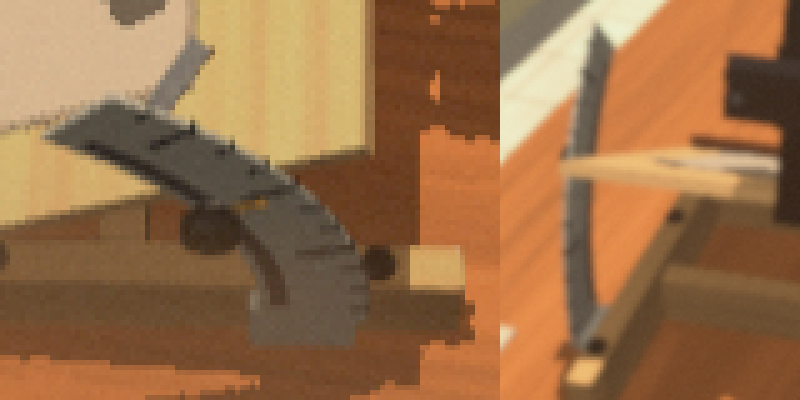

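```bash
python3 -c "
from rig import robot;print(robot.hand_in())"
```

```text
the job is handed in; nothing more can be done
None
```

The cap is in the block's empty hole, open end down, and the gripper is holding the board at the 30 degree line. I handed the job in at about 21 s of the 58 s allowed. It reports no verdict, so what follows rests on my own checks.

- **Cap:** the gripper opened at the height where the cap should be fully in, and no insertion force showed. The close view straight after release showed the cap in the hole. The camera estimates of cap and hole then agreed within about 5 mm. After the board was raised, one far camera put the cap's centre about 8 mm from where the others had it. That is past the 6 mm limit, but it is a network reading from a distance, and the gripper had not been near the cap since.
- **Marker:** it was still standing in its hole. The position estimates scatter by about 10 mm, with no clear sign that it moved.
- **Board:** the gripper lifted it smoothly with a 40 N pinch. The final angle was 0.522 rad by gripper position and 0.532 rad by tool tilt. It stayed steady over the last 1.1 s, and the brass pointer lay on the middle long line in the picture.
- **Other things:** I touched none of the other objects as far as I know, but I did not re-measure the scissors, jar or spool at the end.

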